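# Decant the loose cells into the bench bin and close it

## Robot

A 6-joint arm with a two-finger parallel gripper is mounted at the origin on the work surface. World frame = base frame: x ahead of the robot, y to its left, z up, the work surface at z = 0. Lengths are in m, angles in degrees, forces in N, time in s.
With the tool pointing down it reaches from about 0.425 to 0.95 m from the base axis. Payload 3.5 kg.
Tool frame: the origin (TCP) lies at the very end of the fingers, on their centre line; the grasp point (between the pads) lies 19 mm behind it; z points along the fingers, y is the line along which they close (so a half turn about z gives the same grasp; the last joint's range is limited). The gripper opens to 85 mm and grips with 20 to 120 N. Pads are 22 mm wide; open, the fingers measure 114 mm over their backs; the gripper's body (76 mm by 85 mm) begins 54 mm behind the grasp point. The pads swing forward as they close: fully open they stand 13 mm farther back than shut.
Start: joints at [58.843, 16.404, 90.338, -0, 73.258, -8.594], TCP at [0.259, 0.623, 0.231] pointing down, gripper open.
Joint ranges: [-158.93, 158.93], [-51.34, 127.21], [12.03, 142.37], [-87.48, 267.48], [13.55, 161.25], [-162.69, 162.69]. Speed limits (degrees/s): [159.86, 159.86, 180, 180, 180, 180].

## Interface

Orientations are given as [roll, pitch, yaw] about the fixed x, y, z axes, in that order (R = Rz(yaw) Ry(pitch) Rx(roll)).
In Python, from workcell import arm, optics, ticket gives the robot as it stands.
- The arm moves only by the tool play_rows, never from a script. Its argument "motion" is a list that holds one entry, the list of rows, each a list of 5 numbers: the opening, from 0 (shut) to 1 (fully open), then the shift along the tool's x, y, z in cm, then the turn about the tool's z in rad. A call has 1 to 8 rows; each row is the pose to reach, as a shift and turn from the pose commanded when the call began, along the tool's axes at that moment; what a row does not reach only later rows make up. A row lasts 1/10 s, in which the tool goes at most 50 mm and 8.59 degrees, less where a joint would pass 70% of its speed; a pose out of reach is approached as far as the arm can. A call with a gripper value outside its range is refused whole. The fingers move at their own pace and stop on an object; "force" is the grip in N (left out, the last holds). Time passes only in rows, so rows that repeat a pose let the fingers close. It gives the time, the measured TCP pose, the force, the opening and the grip force at its end, in the units of the state.
- arm.get_state(): the state, without advancing time (a new reading comes with each control period).
- optics.capture(name): name is "scene" or "side" or "wrist"; returns a dict with "color" (480x640x3 uint8, red, green, blue), "mtx" (3x3 intrinsics, pixels), "world_from_camera" (4x4, takes a point from camera to world coordinates); the wrist camera has in their place "hand_eye" (4x4, takes a point from camera to tool coordinates, whose origin is the TCP and whose axes are the flange's). Camera axes: x right, y down, z forward; pixel columns grow to the right and rows downward; lengths in m; the calibration is good to about 2 mm. A picture is of the moment at which its call begins: read the wrist's pose just before it. There is no depth.
- ticket.sign_off(): hands the job in; it is judged then, once.
The state is a dict: "time_s": time; "qpos": joint angles; "joint_vel": joint speeds; "joint_efforts": joint torques, N m; "tcp_pos": TCP position; "eef_rot": TCP orientation; "contact_force": force on the tool from outside, world axes, zero at the start; "moment": the same for the moment, N m; "gripper_width": finger opening in m; "finger_force": force on a finger pad.
Only numpy, scipy, OpenCV 4.12 (cv2) and the standard library are available. Lean on these libraries where they do the work, as an engineer would, in place of code of your own. Each camera call takes 0.05 s, during which the arm holds its last target. There are 200 camera calls.

## Task

Tip the metal tub over by its handle bar so that all five battery cells drop into the grey bin beside it, then stand the tub back upright. Then close the bin: hook the edge of its lid under the bin's lip and swing the other edge down until the lid lies flat in its seat, square and centred. Leave the carton, the tape roll and the jar where they are.

Things in the scene. Friction and masses are not known exactly. Their poses are not given: they have to be found in the camera images.
- tub (a joint): Angle of the tipping tub, rad: 0 = upright on its rest (stop), 2.0 = tipped right over towards the bin (stop). Its pouring side is a ramp at 51 degrees to its floor: tip it to the stop to be sure that all cells slide out. Stiff hinge: the empty tub stays where it is left, a full one may sink back. Turning it takes about 10 N at the bar.
- tub_hinge (a point): Middle of the tub's hinge line (its pouring lip), 135 mm above the bench, fixed. Axes: x along the hinge, y from bin to tub, z up. Open bare-metal tub, 131 mm along x, 60 mm deep, reaching 120 mm to +y when upright. Posts at x = +-77 mm, 12 mm thick, 147 mm high, carry it.
- tub_bar (a point): Middle of the tub's handle, a 10 mm round bar along x, 110 mm clear between its arms. Tub upright: 138 mm in +y and 90 mm in z from tub_hinge, 225 mm above the bench. It turns with the tub, up and over the hinge, to 138 mm in -y and 90 mm above the hinge at the far stop. Fingers reaching down past it can push it either way.
- bin_seat (a point): Centre of the plane the lid's underside sits on in the grey bin, 85 mm above the bench; axes as tub_hinge's, 80 mm in -y of it. Fixed bin, 140 (x) by 124 mm (y) inside, floor 80 mm below the seat, 5 mm walls; ledges 8 mm wide on the x walls bear the lid. +x wall ends 8 mm above the seat, y walls level with it; a steel apron rises from the +y wall to the tub's lip.
- bin_lip (a point): Middle of the inner edge of the bin's lip, on its underside: 56 mm in -x and 14 mm above bin_seat, same axes. The lip runs along y on the bin's -x wall (nearest the robot), overhangs the inside by 14 mm and is 5 mm thick.
- lid_grip (a point): Loose lid, 160 g: grey plate 134 (x) by 114 (y) by 5 mm with an upright fin on its middle, 12 mm thick in x, 60 mm long in y, 5 to 39 mm above the underside. The point is 24 mm above the underside, mid-fin. Same after a half turn. Starts flat on the bench, at -y of the station. In its seat it has 6 mm play in x, so its -x edge must go in tilted under the lip first.
- carton: Bystander: white closed carton with a brown band, 120 x 90 x 40 mm, origin under its centre.
- tape_roll: Bystander: roll of packing tape lying flat, 100 mm across, 48 mm high, origin under its centre.
- jar: Bystander: white jar, 64 mm across, 110 mm high, origin under its centre.
- cell0_mid (a point): Centre of one of five identical loose C-size battery cells, cylinders 26 mm in diameter and 50 mm long (x along the cell), 65 g, lying in the tub at the start.
- cell1_mid (a point): Centre of one of five identical loose C-size battery cells, cylinders 26 mm in diameter and 50 mm long (x along the cell), 65 g, lying in the tub at the start.
- cell2_mid (a point): Centre of one of five identical loose C-size battery cells, cylinders 26 mm in diameter and 50 mm long (x along the cell), 65 g, lying in the tub at the start.
- cell3_mid (a point): Centre of one of five identical loose C-size battery cells, cylinders 26 mm in diameter and 50 mm long (x along the cell), 65 g, lying in the tub at the start.
- cell4_mid (a point): Centre of one of five identical loose C-size battery cells, cylinders 26 mm in diameter and 50 mm long (x along the cell), 65 g, lying in the tub at the start.

How it is judged (in metres and radians):
On the way, in this order (a step that is already met when the one before it is completed fails the run):
1. the tub is tipped right over (value of joint tub above 1.4 rad), for 0.2 s.
2. all five cells lie in the bin and the tub stands upright again (x of cell0_mid in the frame of bin_seat between -0.075 and 0.075 m and y of cell0_mid in the frame of bin_seat between -0.067 and 0.067 m and z of each of cell0_mid, cell1_mid, cell2_mid, cell3_mid, cell4_mid in the frame of bin_seat below -0.008 m and x of cell1_mid in the frame of bin_seat between -0.075 and 0.075 m and y of cell1_mid in the frame of bin_seat between -0.067 and 0.067 m and x of cell2_mid in the frame of bin_seat between -0.075 and 0.075 m and y of cell2_mid in the frame of bin_seat between -0.067 and 0.067 m and x of cell3_mid in the frame of bin_seat between -0.075 and 0.075 m and y of cell3_mid in the frame of bin_seat between -0.067 and 0.067 m and x of cell4_mid in the frame of bin_seat between -0.075 and 0.075 m and y of cell4_mid in the frame of bin_seat between -0.067 and 0.067 m and value of joint tub below 0.08 rad), for 0.2 s.
3. the lid is seated in the bin under its lip (x of lid_grip in the frame of bin_seat between -0.007 and 0.007 m and y of lid_grip in the frame of bin_seat between -0.012 and 0.012 m and z of lid_grip in the frame of bin_seat between 0.019 and 0.029 m and angle between lid_grip's own z axis and vertical below 0.05 rad and angle between the x axis of lid_grip and the x axis of bin_seat, either way round below 0.09 rad), for 0.2 s.
At the end, for the whole second after the job is handed in: All five cells in the bin, centres 8 mm or more below the lid seat; tub upright (within 0.08 rad of its rest); lid flat in its seat under the lip: tilt under 0.05 rad, height within 5 mm, centred within 7 mm in x and 12 mm in y, square within 0.09 rad, either way round (all of step 2 and all of step 3); the robot touches nothing.
It fails at once if the carton is moved more than 30 mm (distance of carton from where it was at the start of the episode above 0.03 m).
It fails at once if the tape roll is moved more than 30 mm (distance of tape_roll from where it was at the start of the episode above 0.03 m).
It fails at once if the jar is moved more than 30 mm (distance of jar from where it was at the start of the episode above 0.03 m).
It also fails if it takes over 61 s, if anything falls off the work surface, if the arm or the gripper's body presses on something with over 40 N, if the wrist force passes 120 N, or if a joint passes its speed limit or range.

## Working session

There is one attempt and no reset: what is moved stays moved. The work goes in short steps, Python scripts to look and compute and a tool call to move; the robot and the scene stay as the last step left them, time stands still between calls to the robot, and variables do not carry over. Pictures are saved under pics/ and viewed, at most 11 in all, crops included, and the job is handed in when it is done.

Besides the shell and the picture viewer there is one more tool, called after "Request:" by a JSON object that holds its "fn" and its "kwargs", one argument or row to a line. play_rows: Moves the arm, as the interface text tells. Its arguments: {"type":"object","properties":{"motion":{"type":"array","items":{"type":"array","items":{"type":"array","items":{"type":"number"}}}},"force":{"type":"number"}},"required":["motion"]}

```bash
mkdir -p pics
cat > h.py <<'E'
import numpy as np,cv2
from workcell import arm,optics,ticket
def shot(n,f):
    s=arm.get_state(); c=optics.capture(n); cv2.imwrite('pics/'+f+'.png',c['color'][:,:,::-1]); 
    np.savez('pics/'+f+'.npz',K=c['mtx'],T=c.get('world_from_camera',c.get('hand_eye')),p=s['tcp_pos'],r=s['eef_rot'])
    return c
E
python3 - <<'E'
from h import *
print(arm.get_state())
for n in('scene','side'):
    c=shot(n,n+'0'); print(c['mtx'],c['world_from_camera'])
a=cv2.imread('pics/scene0.png')
E
```

```text
{'time_s': 0.0, 'qpos': array([ 5.88437208e+01,  1.64566793e+01,  9.04240939e+01, -1.37818274e-03,
        7.32581327e+01, -8.59492943e+00]), 'joint_vel': array([-0.04140027,  0.04225542, -0.01896602, -0.0032903 , -0.09053014,
       -0.01608676]), 'joint_efforts': array([-8.98299477e-04, -4.05964887e+01, -2.92627466e+01, -2.06108748e-04,
        5.76778097e-03,  3.74026058e-06]), 'tcp_pos': array([0.25861437, 0.62277157, 0.22989734]), 'eef_rot': array([-1.79862457e+02, -1.94551757e-02,  1.57439026e+02]), 'contact_force': array([-0.06095789, -0.07811972, -0.26223349]), 'moment': array([-0.00069086,  0.00792482, -0.00015312]), 'finger_force': 0.0, 'gripper_width': 0.08510282623446855}
[[442.67698562   0.         316.43170538]
 [  0.         442.67698562 248.94095856]
 [  0.           0.           1.        ]] [[ 0.2911565   0.83486464 -0.46714979  1.10766475]
 [ 0.95666409 -0.25170256  0.14642283 -0.15498959]
 [ 0.00466045 -0.48953738 -0.87196986  1.04845713]
 [ 0.          0.          0.          1.        ]]
[[465.8903531    0.         318.8599835 ]
 [  0.         465.8903531  235.24850875]
 [  0.           0.           1.        ]] [[ 0.99919404 -0.03083801  0.02569598  0.58261487]
 [-0.04009687 -0.73692743  0.6747816  -0.63325598]
 [-0.00187285 -0.67526808 -0.73757001  0.87473698]
 [ 0.          0.          0.          1.        ]]
```

View pics/scene0.png

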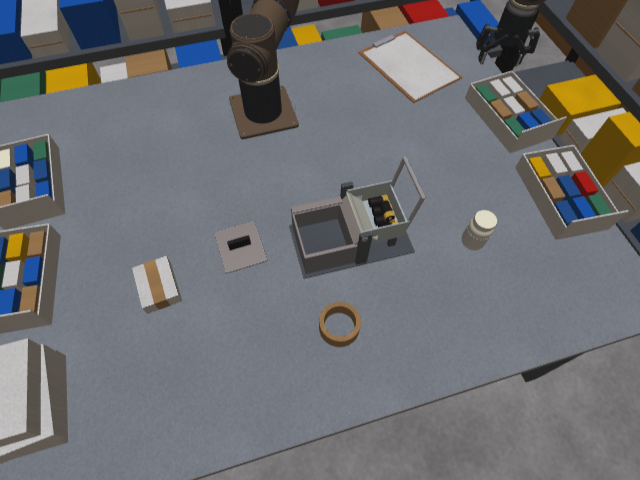

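View pics/side0.png

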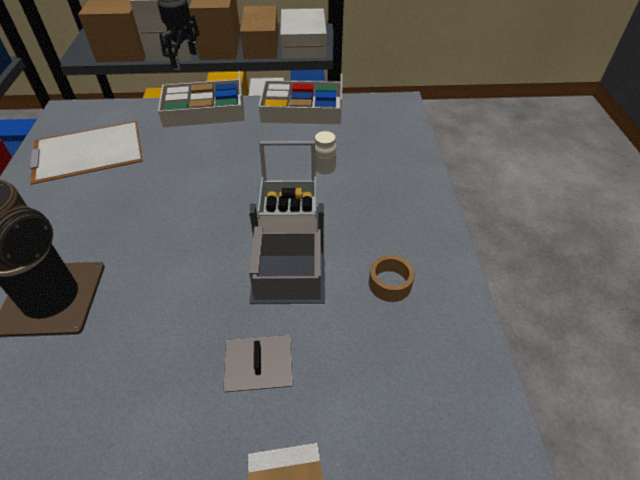

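The scene picture shows the bin at about (325,235), the tub with the cells at (380,210), its bar from (404,160) to (421,197) and the lid at (241,246). In the side picture the bar is at row 142, columns 263–314, the bin is around (287,265), and the lid is at (258,362). I'll enlarge both.

Run:
```python
import cv2,numpy as np
a=cv2.imread('pics/scene0.png')[145:285,205:435]; b=cv2.imread('pics/side0.png')[130:400,215:335]
A=cv2.resize(a,None,fx=2.2,fy=2.2,interpolation=2); B=cv2.resize(b,None,fx=2.2,fy=2.2,interpolation=2)
im=np.zeros((600,800,3),np.uint8); im[:A.shape[0],:A.shape[1]]=A; im[:B.shape[0],520:520+B.shape[1]]=B
print(A.shape,B.shape)
cv2.imwrite('pics/z.png',im)
```

```text
(308, 506, 3) (594, 264, 3)
```

View pics/z.png

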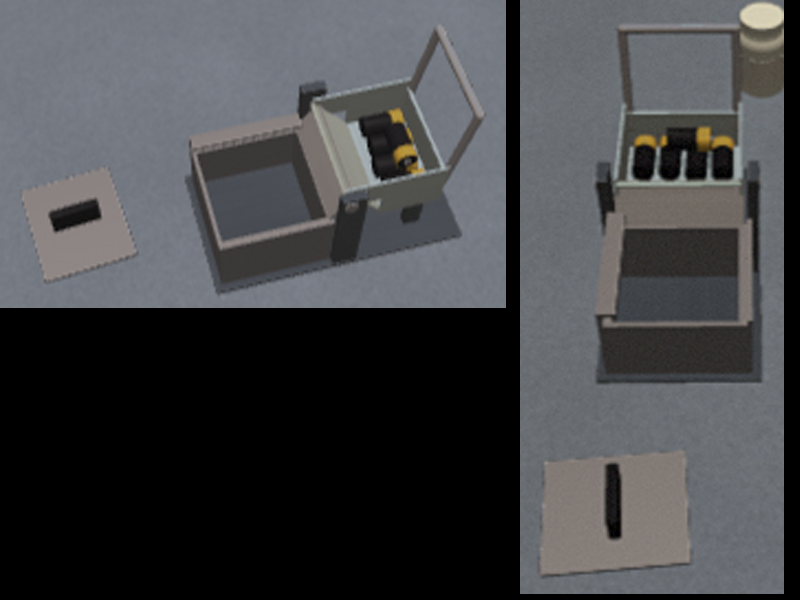

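```bash
cat >> h.py <<'E'
def ray(f,px):
    d=np.load('pics/'+f+'.npz'); T=d['T']
    if f[0]=='w':
        from scipy.spatial.transform import Rotation as R
        B=np.eye(4);B[:3,:3]=R.from_euler('xyz',d['r'],degrees=True).as_matrix();B[:3,3]=d['p'];T=B@T
    v=T[:3,:3]@np.linalg.inv(d['K'])@[px[0],px[1],1]; return T[:3,3],v/np.linalg.norm(v)
def onz(f,px,z):
    o,v=ray(f,px); return o+v*(z-o[2])/v[2]
def tri(f,p,g,q):
    o,v=ray(f,p);a,b=ray(g,q)
    s=np.linalg.lstsq(np.c_[v,-b],a-o,rcond=None)[0]
    P,Q=o+v*s[0],a+b*s[1]; return (P+Q)/2,np.linalg.norm(P-Q)
E
python3 - <<'E'
from h import *
np.set_printoptions(precision=4,suppress=True)
S=lambda x,y:(205+x/2.2,145+y/2.2); D=lambda x,y:(215+(x-520)/2.2,130+y/2.2)
for n,a,b in[('bar-',(438,29),(623,28)),('bar+',(482,115),(738,28))]: print(n,*tri('scene0',S(*a),'side0',D(*b)))
print('lid'); 
for p in[(23,192),(108,168),(136,254),(47,281)]: print(onz('scene0',S(*p),.005))
for p in[(544,462),(685,452),(690,562),(541,573)]: print(onz('side0',D(*p),.005))
print('fin',onz('side0',D(613,467),.039),onz('side0',D(615,533),.039))
print('post',onz('side0',D(603,165),.147),onz('side0',D(753,165),.147))
print('bin -y outer',onz('side0',D(600,321),.085),onz('side0',D(751,325),.085),onz('scene0',S(220,246),.085))
print('plate',[onz('side0',D(*p),.0) for p in[(597,382),(762,381)]],[onz('scene0',S(*p),.0) for p in[(220,292),(461,236)]])
print('tape',onz('scene0',(340,323),.03),'jar',onz('scene0',(484,222),.11),'carton',onz('scene0',(155,283),.04))
d=np.load('pics/scene0.npz')
E
```

```text
bar- [0.4847 0.2607 0.2218] 0.0002049693603224814
bar+ [0.6055 0.2605 0.2192] 0.002009163716139608
lid
[ 0.4178 -0.2311  0.005 ]
[ 0.4136 -0.1211  0.005 ]
[ 0.5441 -0.1165  0.005 ]
[ 0.5489 -0.2266  0.005 ]
[ 0.4059 -0.1274  0.005 ]
[ 0.5404 -0.1221  0.005 ]
[ 0.545  -0.2331  0.005 ]
[ 0.4137 -0.2379  0.005 ]
fin [ 0.4764 -0.1549  0.039 ] [ 0.4813 -0.2196  0.039 ]
post [0.4628 0.1311 0.147 ] [0.6163 0.1246 0.147 ]
bin -y outer [ 0.4619 -0.022   0.085 ] [ 0.6076 -0.0329  0.085 ] [ 0.6047 -0.0267  0.085 ]
plate [array([ 0.4503, -0.0345,  0.    ]), array([ 0.6186, -0.0402,  0.    ])] [array([ 0.6201, -0.0328,  0.    ]), array([0.6326, 0.2724, 0.    ])]
tape [0.7745 0.0108 0.03  ] jar [0.6523 0.43   0.11  ] carton [ 0.5443 -0.4004  0.04  ]
```

```bash
cat >> h.py <<'E'
def to(p,yaw):
    from scipy.spatial.transform import Rotation as R
    s=arm.get_state(); M=R.from_euler('xyz',s['eef_rot'],degrees=True).as_matrix()
    d=M.T@(np.array(p)-s['tcp_pos'])*100; t=-((yaw-s['eef_rot'][2]+180)%360-180)
    print('shift cm',d.round(2),'turn rad',round(np.radians(t),4))
E
python3 - <<'E'
from h import *
to([.545,.2606,.30],178)
E
```

```text
shift cm [-40.34 -22.48  -6.96] turn rad -0.3589
```

Request:
{"fn": "play_rows", "kwargs": {
  "motion": [
    [[1,0,0,-4,0],[1,-4,-2,-7,-0.05],[1,-8,-4,-7,-0.1],[1,-12,-6.5,-7,-0.15],[1,-16,-9,-7,-0.2],[1,-20,-11,-7,-0.25],[1,-24,-13,-7,-0.3],[1,-28,-15,-7,-0.359]]
  ]
}}

```text
time_s: 0.9
tcp_pos: [0.4606, 0.3757, 0.3008]
eef_rot: [-180.0, -0.0, 178.1]
contact_force: [-0.4, 0.3, -0.7]
gripper_width: 0.0853
finger_force: 0.0
```

Run:
```python
from h import *
to([.545,.2606,.30],178)
```

```text
shift cm [ -8.81 -11.23   0.08] turn rad 0.0025
```

Request:
{"fn": "play_rows", "kwargs": {
  "motion": [
    [[1,-3,-4,0,0],[1,-6,-8,0,0],[1,-8.5,-10.8,0,0],[1,-8.5,-10.8,0,0],[1,-8.5,-10.8,0,0]]
  ]
}}

```text
time_s: 1.4
tcp_pos: [0.5413, 0.2658, 0.3006]
eef_rot: [180.0, -0.1, 177.9]
contact_force: [-0.2, 0.2, -0.4]
gripper_width: 0.0854
finger_force: 0.0
```

Run:
```python
from h import *
s=arm.get_state();print(s['tcp_pos'],s['eef_rot'])
c=shot('wrist','w1');print(c['mtx'],c['hand_eye'])
```

```text
[0.54126059 0.26580656 0.3006043 ] [ 1.79995738e+02 -9.09284461e-02  1.77893383e+02]
[[425.05762284   0.         317.86331725]
 [  0.         425.05762284 244.92836986]
 [  0.           0.           1.        ]] [[-5.68790536e-05 -9.54402130e-01 -2.98523986e-01  7.62932940e-02]
 [ 9.99999947e-01  4.11622446e-05 -3.22132857e-04  3.61011098e-04]
 [ 3.19732202e-04 -2.98523989e-01  9.54402078e-01 -1.44008459e-01]
 [ 0.00000000e+00  0.00000000e+00  0.00000000e+00  1.00000000e+00]]
```

View pics/w1.png

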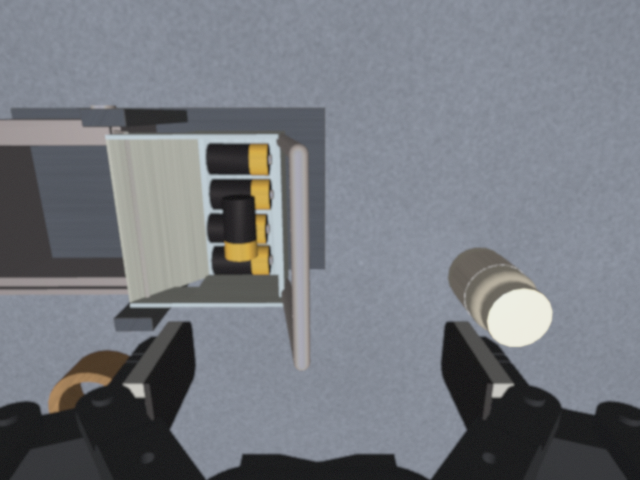

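The wrist view shows the bar upright in the picture from (298,150) to (301,365). The tub's rim edge is at column 110–130, rows 135–305, and the post tops are at (103,117) and (142,317).

Run:
```python
from h import *
np.set_printoptions(precision=4,suppress=True)
for p in[(298,150),(301,365)]: print('bar',onz('w1',p,.225))
for p in[(108,137),(131,303)]: print('lip',onz('w1',p,.135))
for p in[(205,148),(143,318)]: print(onz('w1',p,.147))
for p in[(325,108),(325,268)]: print('plate',onz('w1',p,.0))
to([.543,.261,.206],178)
```

```text
bar [0.4829 0.2582 0.225 ]
bar [0.6078 0.2536 0.225 ]
lip [0.4762 0.1199 0.135 ]
lip [0.6045 0.1147 0.135 ]
[0.4855 0.1908 0.147 ]
[0.6121 0.1278 0.147 ]
plate [0.461  0.2761 0.    ]
plate [0.6307 0.2707 0.    ]
shift cm [-0.26 -0.56  9.47] turn rad -0.0003
```

Request:
{"fn": "play_rows", "kwargs": {
  "motion": [
    [[1,-0.4,-1,3,0],[1,-0.4,-1,6,0],[1,-0.4,-1,9.2,0],[0.3,-0.4,-1,9.2,0],[0.05,-0.4,-1,9.2,0],[0,-0.4,-1,9.2,0],[0,-0.4,-1,9.2,0],[0,-0.4,-1,9.2,0]]
  ],
  "force": 25
}}

```text
time_s: 2.25
tcp_pos: [0.5456, 0.2568, 0.2112]
eef_rot: [179.9, 0.2, 178.0]
contact_force: [-0.5, 0.3, -0.3]
gripper_width: 0.0121
finger_force: 0.0
```

Request:
{"fn": "play_rows", "kwargs": {
  "motion": [
    [[0,0,0,0,0],[0,0,-0.83,-1.17,0],[0,0,-1.77,-2.26,0],[0,0,-2.79,-3.27,0],[0,0,-3.91,-4.18,0],[0,0,-5.09,-4.99,0],[0,0,-6.34,-5.7,0],[0,0,-7.65,-6.29,0]]
  ]
}}

```text
time_s: 3.05
tcp_pos: [0.5431, 0.1833, 0.275]
eef_rot: [179.4, 0.3, 178.0]
contact_force: [0.4, 9.3, 2.6]
gripper_width: 0.0089
finger_force: 24.3
```

Request:
{"fn": "play_rows", "kwargs": {
  "motion": [
    [[0,0,-1.36,-0.48,0],[0,0,-2.75,-0.84,0],[0,0,-4.17,-1.07,0],[0,0,-5.6,-1.18,0],[0,0,-7.04,-1.17,0],[0,0,-8.47,-1.03,0],[0,0,-9.89,-0.76,0],[0,0,-11.27,-0.37,0]]
  ]
}}

```text
time_s: 3.85
tcp_pos: [0.5393, 0.0684, 0.2789]
eef_rot: [179.7, 0.3, 178.0]
contact_force: [0.4, 3.2, 1.7]
gripper_width: 0.0087
finger_force: 26.0
```

Request:
{"fn": "play_rows", "kwargs": {
  "motion": [
    [[0,0,-1.35,0.5,0],[0,0,-2.64,1.12,0],[0,0,-3.88,1.85,0],[0,0,-5.05,2.69,0],[0,0,-6.14,3.63,0],[0,0,-7.15,4.65,0],[0,0,-8.06,5.77,0],[0,0,-8.7,6.7,0]]
  ]
}}

```text
time_s: 4.65
tcp_pos: [0.536, -0.0207, 0.208]
eef_rot: [-180.0, 0.1, 178.0]
contact_force: [5.8, 0.4, 2.1]
gripper_width: 0.0087
finger_force: 28.0
```

Request:
{"fn": "play_rows", "kwargs": {
  "motion": [
    [[0,0,-0.1,0.15,0],[0,0,-0.1,0.15,0],[0,0,-0.1,0.15,0],[0,0,-0.1,0.15,0],[0,0,-0.1,0.15,0]]
  ]
}}

```text
time_s: 5.15
tcp_pos: [0.5359, -0.0213, 0.2068]
eef_rot: [-179.9, 0.1, 178.0]
contact_force: [5.1, -0.0, 0.7]
gripper_width: 0.0085
finger_force: 28.0
```

Run:
```python
from h import *
a=shot('scene','scene1');b=shot('side','side1')
A=cv2.resize(a['color'][120:300,260:460],None,fx=2,fy=2);B=cv2.resize(b['color'][120:320,215:365],None,fx=2,fy=2)
im=np.zeros((400,700,3),np.uint8);im[:360,:400]=A;im[:,400:]=B;cv2.imwrite('pics/z1.png',im[:,:,::-1])
```

```text
(no output)
```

View pics/z1.png

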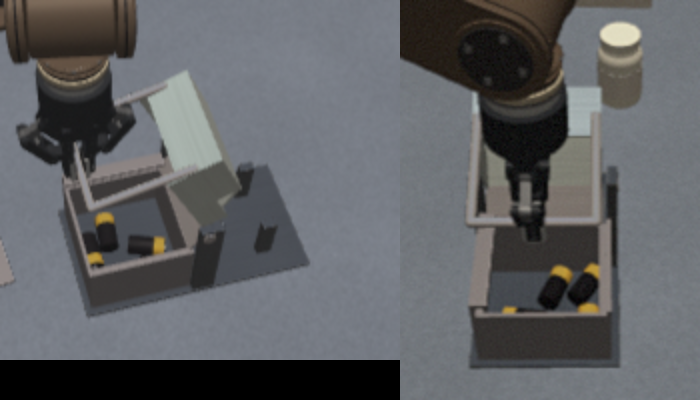

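The tub lies at its far stop with cells in the bin: in the right half they are at about (555,285), (585,285), (510,312) and (590,310). The bar is still held. I'll swing it back now and count the cells afterwards.

Request:
{"fn": "play_rows", "kwargs": {
  "motion": [
    [[0,0,1.66,-2.2,0],[0,0,3.76,-4.16,0],[0,0,6.17,-5.73,0],[0,0,8.81,-6.85,0],[0,0,11.61,-7.51,0],[0,0,14.48,-7.66,0],[0,0,17.33,-7.32,0],[0,0,20.08,-6.48,0]]
  ]
}}

```text
time_s: 6.05
tcp_pos: [0.5424, 0.1799, 0.2721]
eef_rot: [-179.8, 0.0, 178.0]
contact_force: [4.0, -2.3, 2.1]
gripper_width: 0.0087
finger_force: 27.9
```

Request:
{"fn": "play_rows", "kwargs": {
  "motion": [
    [[0,0,2.56,1.3,0],[0,0,4.86,3.02,0],[0,0,5.9,4.1,0],[0,0,6.8,5.15,0],[0,0,7.6,6.25,0],[0,0,7.7,6.4,0],[0,0,7.7,6.4,0]]
  ]
}}

```text
time_s: 6.75
tcp_pos: [0.5445, 0.2559, 0.2072]
eef_rot: [-179.9, -0.1, 178.0]
contact_force: [2.1, -2.2, 1.2]
gripper_width: 0.0089
finger_force: 29.0
```

Request:
{"fn": "play_rows", "kwargs": {
  "motion": [
    [[0,0,-0.05,0.3,0],[0,0,-0.1,0.5,0],[0.5,0,-0.1,0.5,0],[1,0,-0.1,0.3,0],[1,0,-0.1,0,0],[1,0,-0.1,0,0],[1,0,-0.1,-4,0],[1,0,-0.1,-8,0]]
  ]
}}

```text
time_s: 7.55
tcp_pos: [0.5436, 0.2556, 0.2866]
eef_rot: [-179.9, -0.3, 178.0]
contact_force: [0.1, 0.6, 0.7]
gripper_width: 0.0856
finger_force: 0.0
```

Run:
```python
from h import *
to([.479,-.177,.16],182.1)
```

```text
shift cm [  4.87 -43.44  12.75] turn rad -0.0715
```

Request:
{"fn": "play_rows", "kwargs": {
  "motion": [
    [[1,0,-4,0,0],[1,0,-8.5,0,0],[1,0,-13,0,0],[1,0,-17.5,0,0],[1,0,-21,0,0],[1,0,-21,0,0],[1,0,-21,0,0]]
  ]
}}

```text
time_s: 8.25
tcp_pos: [0.5373, 0.0457, 0.2879]
eef_rot: [180.0, -0.0, 177.9]
contact_force: [-0.6, 0.3, -0.4]
gripper_width: 0.0853
finger_force: 0.0
```

Run:
```python
from h import *
a=shot('wrist','w2')['color'];b=shot('side','side2')['color']
im=np.zeros((480,800,3),np.uint8);im[:,:500]=a[:,70:570]
B=cv2.resize(b[120:320,215:365],None,fx=2,fy=2);im[:400,500:]=B;cv2.imwrite('pics/z2.png',im[:,:,::-1])
```

```text
(no output)
```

View pics/z2.png

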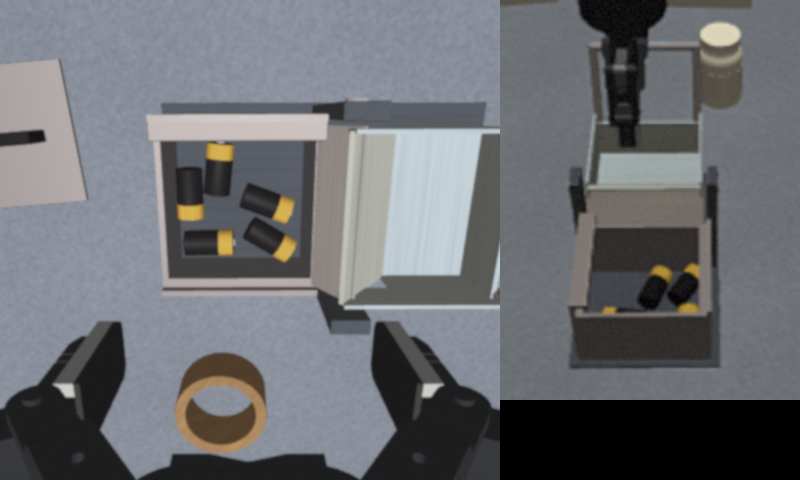

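The wrist view shows all five cells flat in the bin, an empty tub, the lip's inner edge along row 139, the +x wall along rows 279–290, and the -y wall at crop column 158–165. The bar is back at side row 142.

Run:
```python
from h import *
np.set_printoptions(precision=4,suppress=True)
W=lambda u,v,z:onz('w2',(u+70,v),z)
print('lip inner top',W(152,140,.104),W(326,139,.104),'outer',W(148,116,.104),W(328,114,.104))
print('+x wall inner',W(172,279,.093),W(310,279,.093),'outer',W(163,289,.093),W(317,289,.093))
print('-y wall outer',W(155,150,.085),W(162,285,.085),'+y',W(316,150,.085),W(313,280,.085))
print('tubrim',W(353,131,.135),W(342,303,.135))
to([.479,-.177,.16],182.1)
```

```text
lip inner top [ 0.4784 -0.0237  0.104 ] [0.4824 0.1067 0.104 ] outer [ 0.4611 -0.0249  0.104 ] [0.4645 0.1079 0.104 ]
+x wall inner [ 0.595  -0.0211  0.093 ] [0.5994 0.0971 0.093 ] outer [ 0.604  -0.0297  0.093 ] [0.6089 0.1032 0.093 ]
-y wall outer [ 0.4872 -0.0263  0.085 ] [ 0.6035 -0.032   0.085 ] +y [0.4919 0.1023 0.085 ] [0.6037 0.1009 0.085 ]
tubrim [0.4758 0.1194 0.135 ] [0.6029 0.1157 0.135 ]
shift cm [  5.07 -22.59  12.79] turn rad -0.0707
```

Request:
{"fn": "play_rows", "kwargs": {
  "motion": [
    [[1,1,-4.5,0,-0.0],[1,2,-9,0,-0.02],[1,3,-13.5,1,-0.04],[1,4,-18,5,-0.07],[1,5,-22,9,-0.07],[1,5,-22.6,12.5,-0.07],[1,5,-22.6,12.5,-0.07],[1,5,-22.6,12.5,-0.07]]
  ]
}}

```text
time_s: 9.15
tcp_pos: [0.4796, -0.1768, 0.1626]
eef_rot: [179.9, -0.1, -177.9]
contact_force: [0.3, 0.3, 0.8]
gripper_width: 0.0853
finger_force: 0.0
```

Run:
```python
from h import *
shot('wrist','w3'); print(arm.get_state()['tcp_pos'])
```

```text
[ 0.48086082 -0.17716231  0.16451819]
```

View pics/w3.png

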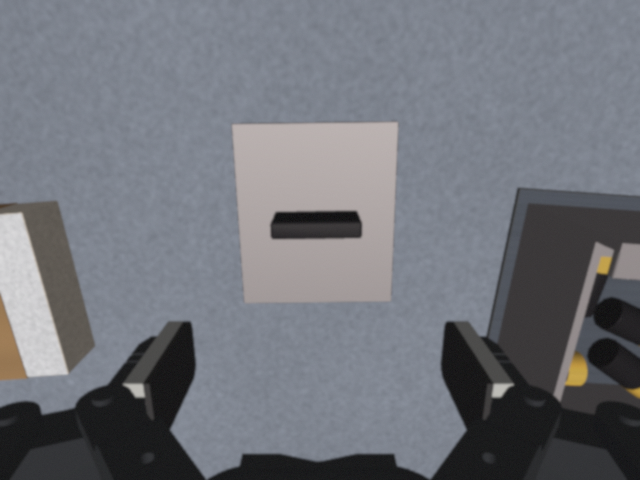

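The wrist view shows the lid with corners (233,125), (398,123), (391,301) and (245,303), and the fin's top face spanning columns 271–362, rows 222–237.

Run:
```python
from h import *
np.set_printoptions(precision=4,suppress=True)
c=np.array([onz('w3',p,.005) for p in[(233,125),(398,123),(391,301),(245,303)]]);print(c,c.mean(0))
e=c[2]-c[1]+c[3]-c[0];print('yaw',np.degrees(np.arctan2(e[1],e[0])));e=c[1]-c[0]+c[2]-c[3];print(np.degrees(np.arctan2(-e[0],e[1])))
for p in[(271,230),(362,230)]: print(onz('w3',p,.039))
to([*c.mean(0)[:2],.010],180+2.5)
```

```text
[[ 0.4136 -0.2366  0.005 ]
 [ 0.4083 -0.1241  0.005 ]
 [ 0.5408 -0.1173  0.005 ]
 [ 0.5465 -0.2304  0.005 ]] [ 0.4773 -0.1771  0.005 ]
yaw 2.7893342624448114
2.7894746651636035
[ 0.4777 -0.207   0.039 ]
[ 0.4756 -0.1476  0.039 ]
shift cm [ 0.37  0.02 15.45] turn rad -0.0069
```

Request:
{"fn": "play_rows", "kwargs": {
  "motion": [
    [[1,0.35,0,4,-0.012],[1,0.35,0,8.5,-0.012],[1,0.35,0,13,-0.012],[1,0.35,0,15.5,-0.012],[0.7,0.35,0,15.5,-0.012],[0.6,0.35,0,15.5,-0.012],[0.5,0.35,0,15.5,-0.012],[0.5,0.35,0,15.5,-0.012]]
  ],
  "force": 30
}}

```text
time_s: 10.0
tcp_pos: [0.4782, -0.1789, 0.0108]
eef_rot: [-179.8, 0.2, -177.3]
contact_force: [0.4, -0.3, 2.8]
gripper_width: 0.0591
finger_force: 34.6
```

Request:
{"fn": "play_rows", "kwargs": {
  "motion": [
    [[0.5,0,0,-3,0],[0.5,0,0,-7.5,0],[0.5,0,0,-12,0],[0.5,0,0,-16,0],[0.5,0,0,-16,0]]
  ]
}}

```text
time_s: 10.5
tcp_pos: [0.4803, -0.1806, 0.177]
eef_rot: [-179.5, 0.8, -177.3]
contact_force: [0.4, 0.2, -1.3]
gripper_width: 0.0595
finger_force: 34.3
```

Run:
```python
from h import *
u=np.radians(-2); X=np.array([np.cos(u),np.sin(u),0]); 
np.set_printoptions(precision=4,suppress=True)
s=np.array([.536,.038,.16]); print(s+.012*X); to(s+.012*X,178)
```

```text
[0.548  0.0376 0.16  ]
shift cm [-7.78 21.49  1.61] turn rad 0.0823
```

Request:
{"fn": "play_rows", "kwargs": {
  "motion": [
    [[0.5,-1,3.5,0,0.02],[0.5,-2.5,7.5,0,0.04],[0.5,-4,11.5,0,0.06],[0.5,-5.5,15.5,0,0.08],[0.5,-7,19,0,0.082],[0.5,-7.8,21.4,1.6,0.082],[0.5,-7.8,21.4,1.6,0.082],[0.5,-7.8,21.4,1.6,0.082]]
  ]
}}

```text
time_s: 11.3
tcp_pos: [0.5431, 0.0396, 0.1512]
eef_rot: [-180.0, -0.1, 178.1]
contact_force: [0.5, -1.6, -2.5]
gripper_width: 0.0594
finger_force: 34.2
```

Run:
```python
from h import *
s=arm.get_state();print(s['tcp_pos'],s['contact_force'])
a=shot('wrist','w4')['color'];b=shot('side','side4')['color']
im=np.zeros((480,800,3),np.uint8);im[:,:500]=a[:,70:570]
B=cv2.resize(b[120:320,215:365],None,fx=2,fy=2);im[:400,500:]=B;cv2.imwrite('pics/z4.png',im[:,:,::-1])
```

```text
[0.54305213 0.03961255 0.15123232] [ 0.48274965 -1.63300125 -2.47298797]
```

View pics/z4.png

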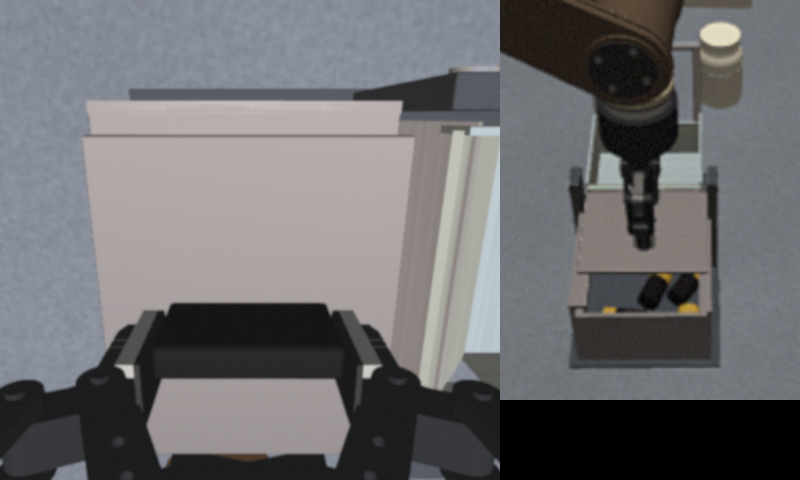

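The wrist view shows the lid hanging level and square. Its -x edge is at row 136, crop columns 83–414, which works out to 68 mm from the TCP, and the lip is just beyond it. I have to shift about 11 mm in +x before lowering.

Request:
{"fn": "play_rows", "kwargs": {
  "motion": [
    [[0.5,-0.6,-0.2,0,0],[0.5,-1.1,-0.2,0,0],[0.5,-1.1,-0.2,0,0],[0.5,-1.1,-0.2,0,0]]
  ]
}}

```text
time_s: 11.8
tcp_pos: [0.5552, 0.0364, 0.1524]
eef_rot: [180.0, 0.0, 178.0]
contact_force: [-0.3, 0.2, -2.4]
gripper_width: 0.0598
finger_force: 34.3
```

Run:
```python
from h import *
s=arm.get_state();print(s['tcp_pos'],s['contact_force'],s['moment'],s['eef_rot'])
```

```text
[0.55516666 0.03642065 0.15238215] [-0.30174085  0.20022406 -2.36580675] [-0.03821471 -0.02361459 -0.00151098] [1.79999148e+02 8.33150887e-03 1.77963128e+02]
```

Request:
{"fn": "play_rows", "kwargs": {
  "motion": [
    [[0.5,0,0,1.5,0],[0.5,0,0,3,0],[0.5,0,0,4,0],[0.5,0,0,4.4,0],[0.5,0,0,4.6,0],[0.5,0,0,4.6,0]]
  ]
}}

```text
time_s: 12.4
tcp_pos: [0.5549, 0.0369, 0.106]
eef_rot: [180.0, -0.0, 178.0]
contact_force: [-0.8, 0.7, -2.7]
gripper_width: 0.0591
finger_force: 34.3
```

Request:
{"fn": "play_rows", "kwargs": {
  "motion": [
    [[0.5,0,0,0.1,0],[0.5,0,0,0.2,0],[0.5,0,0,0.3,0],[0.5,0,0,0.3,0]]
  ]
}}

```text
time_s: 12.8
tcp_pos: [0.5553, 0.0369, 0.1037]
eef_rot: [-180.0, 0.1, 178.0]
contact_force: [-0.6, -0.6, -1.0]
gripper_width: 0.0592
finger_force: 34.4
```

Request:
{"fn": "play_rows", "kwargs": {
  "motion": [
    [[0.5,0,0,0.1,0],[0.5,0,0,0.2,0],[0.5,0,0,0.25,0],[0.5,0,0,0.25,0]]
  ]
}}

```text
time_s: 13.2
tcp_pos: [0.5553, 0.0369, 0.1023]
eef_rot: [-180.0, 0.0, 178.0]
contact_force: [-4.4, 0.1, 5.7]
gripper_width: 0.0595
finger_force: 35.2
```

Run:
```python
from h import *
s=arm.get_state();print(s['tcp_pos'],s['contact_force'],s['moment'])
a=shot('wrist','w5')['color'];b=shot('side','side5')['color']
im=np.zeros((480,800,3),np.uint8);im[:,:500]=a[:,70:570]
B=cv2.resize(b[180:320,235:335],None,fx=3,fy=3);im[:420,500:]=B;cv2.imwrite('pics/z5.png',im[:,:,::-1])
```

```text
[0.55529772 0.03686615 0.10227323] [-4.41933134  0.07355399  5.67812868] [ 0.03175371  0.3628507  -0.042147  ]
```

View pics/z5.png

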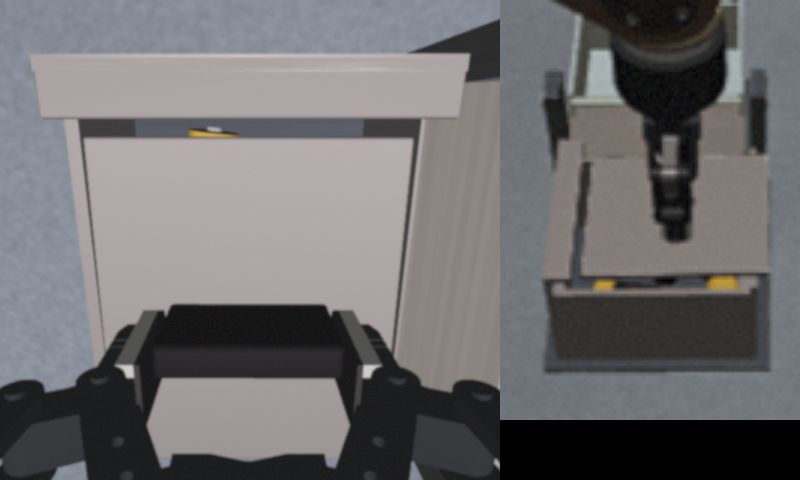

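The lid lies just +x of the lip. The edge is at row 138, the lip at row 118, and there's an even gap to the y walls at columns 80 and 418. Its +x edge bears on the wall at about 8 N. I'll ease the grip and press on so it tilts.

Request:
{"fn": "play_rows", "kwargs": {
  "motion": [
    [[0.5,0,0,0.1,0],[0.5,0,0,0.2,0],[0.5,0,0,0.3,0],[0.5,0,0,0.3,0]]
  ],
  "force": 20
}}

```text
time_s: 13.7
tcp_pos: [0.555, 0.0369, 0.099]
eef_rot: [-180.0, -0.0, 178.0]
contact_force: [-3.6, 1.4, 6.0]
gripper_width: 0.0591
finger_force: 35.4
```

Run:
```python
from h import *
s=arm.get_state();print(s['tcp_pos'],s['contact_force'],s['moment'])
a=shot('wrist','w6')['color']
g=cv2.cvtColor(a,6).astype(int)
for u in(190,250,310,370,430): 
    d=np.diff(g[100:200,u]); i=np.argsort(-abs(d))[:4]; print(u,[(100+k,d[k]) for k in sorted(i)])
```

```text
[0.55498844 0.03687697 0.09899233] [-3.61171717  1.3813489   6.02847634] [0.03203009 0.39478359 0.04052096]
190 [(np.int64(118), np.int64(-24)), (np.int64(119), np.int64(-28)), (np.int64(140), np.int64(29)), (np.int64(141), np.int64(31))]
250 [(np.int64(117), np.int64(-17)), (np.int64(118), np.int64(-20)), (np.int64(141), np.int64(24)), (np.int64(142), np.int64(22))]
310 [(np.int64(117), np.int64(-17)), (np.int64(118), np.int64(-22)), (np.int64(141), np.int64(25)), (np.int64(142), np.int64(24))]
370 [(np.int64(117), np.int64(-18)), (np.int64(118), np.int64(-22)), (np.int64(141), np.int64(22)), (np.int64(142), np.int64(23))]
430 [(np.int64(117), np.int64(-18)), (np.int64(118), np.int64(-21)), (np.int64(141), np.int64(22)), (np.int64(142), np.int64(23))]
```

Request:
{"fn": "play_rows", "kwargs": {
  "motion": [
    [[0.5,0,0,-0.25,0],[0.5,0,0,-0.6,0],[0.5,0,0,-0.6,0],[0.5,0.5,0,-0.6,0],[0.5,1,0,-0.6,0],[0.5,1.4,0,-0.6,0],[0.5,1.4,0,-0.6,0]]
  ]
}}

```text
time_s: 14.45
tcp_pos: [0.54, 0.0375, 0.1033]
eef_rot: [180.0, -0.1, 178.0]
contact_force: [0.9, 0.4, -1.5]
gripper_width: 0.0591
finger_force: 34.6
```

Request:
{"fn": "play_rows", "kwargs": {
  "motion": [
    [[0.5,0.2,0,0,0],[0.5,0.4,0,0,0],[0.5,0.5,0,0,0],[0.5,0.6,0,0,0],[0.5,0.6,0,0,0]]
  ]
}}

```text
time_s: 14.95
tcp_pos: [0.5348, 0.0376, 0.1037]
eef_rot: [180.0, -0.0, 178.0]
contact_force: [-0.1, -0.3, -2.5]
gripper_width: 0.0595
finger_force: 34.6
```

Request:
{"fn": "play_rows", "kwargs": {
  "motion": [
    [[0.5,0,0,0.15,0],[0.5,0,0,0.3,0],[0.5,0,0,0.45,0],[0.5,0,0,0.45,0]]
  ]
}}

```text
time_s: 15.35
tcp_pos: [0.5351, 0.0376, 0.0997]
eef_rot: [-180.0, -0.0, 178.0]
contact_force: [-0.7, 0.0, 0.8]
gripper_width: 0.0594
finger_force: 34.9
```

Request:
{"fn": "play_rows", "kwargs": {
  "motion": [
    [[0.5,0,0,0.15,0],[0.5,0,0,0.3,0],[0.5,0,0,0.4,0],[0.5,0,0,0.4,0]]
  ]
}}

```text
time_s: 15.75
tcp_pos: [0.5365, 0.0374, 0.0964]
eef_rot: [-180.0, 0.2, 178.0]
contact_force: [3.1, -1.0, 4.9]
gripper_width: 0.0593
finger_force: 35.4
```

Run:
```python
from h import *
s=arm.get_state();print(s['tcp_pos'],s['contact_force'],s['moment'])
a=shot('wrist','w7')['color'];b=shot('side','side7')['color']
im=np.zeros((480,800,3),np.uint8);im[:,:500]=a[:,70:570]
B=cv2.resize(b[180:320,235:335],None,fx=3,fy=3);im[:420,500:]=B;cv2.imwrite('pics/z7.png',im[:,:,::-1])
```

```text
[0.53652568 0.03744984 0.0964141 ] [ 3.08289353 -0.97154689  4.91259603] [ 0.01985536 -0.2237927  -0.00482795]
```

View pics/z7.png

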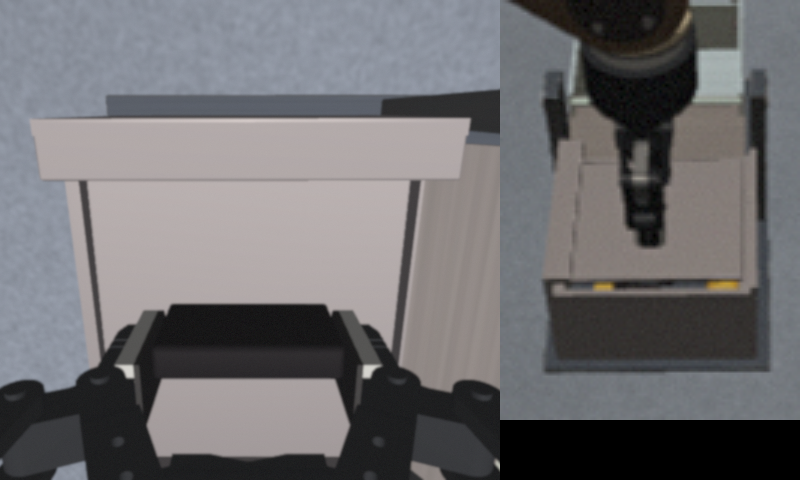

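The lid's edge is now under the lip (row 180) and its +x edge lies inside the wall. I'll release, lift, and press the +x side down.

Request:
{"fn": "play_rows", "kwargs": {
  "motion": [
    [[0.7,0,0,0,0],[0.9,0,0,0,0],[1,0,0,-0.5,0],[1,0,0,-3,0],[1,0,0,-7,0],[0,-2.5,0,-8,0],[0,-3.5,0,-8,0],[0,-3.5,0,-8,0]]
  ]
}}

```text
time_s: 16.65
tcp_pos: [0.5696, 0.0363, 0.1739]
eef_rot: [180.0, -0.2, 178.0]
contact_force: [-1.0, -0.1, -0.3]
gripper_width: 0.0438
finger_force: 0.0
```

Request:
{"fn": "play_rows", "kwargs": {
  "motion": [
    [[0,0,0,0,0],[0,0,0,3,0],[0,0,0,6,0],[0,0,0,7,0],[0,0,0,7.4,0]]
  ]
}}

```text
time_s: 17.15
tcp_pos: [0.5675, 0.0366, 0.0985]
eef_rot: [180.0, -0.3, 178.0]
contact_force: [0.8, 0.3, 0.1]
gripper_width: 0.0002
finger_force: 0.0
```

Request:
{"fn": "play_rows", "kwargs": {
  "motion": [
    [[0,0,0,0.2,0],[0,0,0,0.4,0],[0,0,0,0.6,0],[0,0,0,0.75,0],[0,0,0,0.85,0],[0,0,0,0.85,0]]
  ]
}}

```text
time_s: 17.75
tcp_pos: [0.5699, 0.0364, 0.0929]
eef_rot: [180.0, 0.0, 178.0]
contact_force: [-0.8, -0.0, -0.5]
gripper_width: 0.0
finger_force: 0.0
```

Request:
{"fn": "play_rows", "kwargs": {
  "motion": [
    [[0,0,0,0.15,0],[0,0,0,0.3,0],[0,0,0,0.4,0],[0,0,0,0.4,0]]
  ]
}}

```text
time_s: 18.15
tcp_pos: [0.5701, 0.0364, 0.0901]
eef_rot: [-180.0, -0.0, 178.0]
contact_force: [-2.7, 0.4, 6.1]
gripper_width: -0.0001
finger_force: 3.2
```

Request:
{"fn": "play_rows", "kwargs": {
  "motion": [
    [[0,0,0,-3,0],[0,0,0,-7,0],[0,2,0,-11,0],[1,5,0,-13,0],[1,5,0,-13,0],[1,5,0,-13,0]]
  ]
}}

```text
time_s: 18.75
tcp_pos: [0.52, 0.0381, 0.219]
eef_rot: [-180.0, 0.1, 178.0]
contact_force: [-0.3, 0.0, -0.4]
gripper_width: 0.0433
finger_force: 0.0
```

Run:
```python
from h import *
s=arm.get_state();print(s['tcp_pos'],s['contact_force'])
a=shot('wrist','w8')['color'];b=shot('side','side8')['color']
im=np.zeros((480,800,3),np.uint8);im[:,:500]=a[:,70:570]
B=cv2.resize(b[130:320,235:335],None,fx=2.5,fy=2.5);im[:475,500:750]=B;cv2.imwrite('pics/z8.png',im[:,:,::-1])
```

```text
[0.51997263 0.03813423 0.21899922] [-0.31954371  0.03743379 -0.40683456]
```

View pics/z8.png

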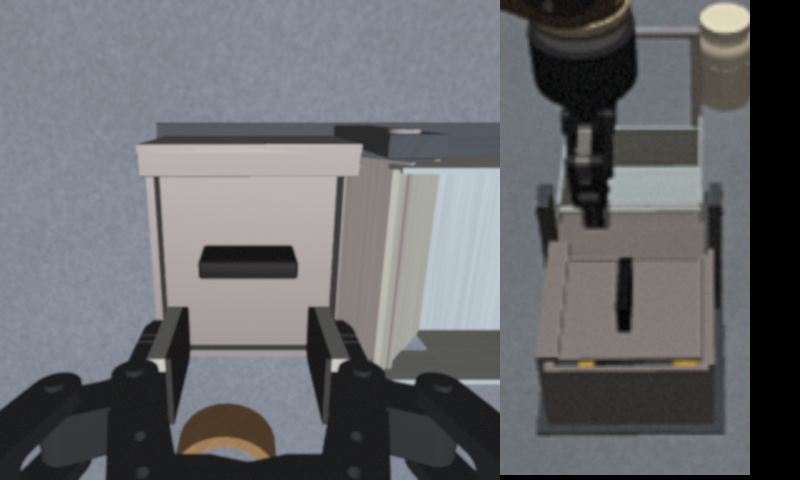

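The view shows the lid flat in its seat: fin at crop (248,262), even gaps at columns 160 and 338, and the +x edge inside the wall at row 347. The tub is upright and empty, and pressing the lid met it at 90.1 mm, which is the seated height. Handing in.

```bash
python3 -c "
from h import *
print(ticket.sign_off())"
```

```text
the job is handed in; nothing more can be done
None
```

The job is handed in: the last pictures show all five cells in the bin, the tub upright and the lid flat under the lip. I kept the arm clear of the carton, tape roll and jar; no verdict was returned.

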